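# Pop the fuse hatch of the carving drive's control box

## Robot

A 6-joint arm with a two-finger parallel gripper is mounted at the origin on the work surface. World frame = base frame: x ahead of the robot, y to its left, z up, the work surface at z = 0. Lengths are in m, angles in degrees, forces in N, time in s.
With the tool pointing down it reaches from about 0.35 to 0.725 m from the base axis. Payload 6 kg.
Tool frame: the origin (TCP) lies on the centre line of the jaws, within the pads' length; the fingertips stand bot.finger_overhang ahead of it and the grasp point (between the pads) lies 2 mm behind it (bot.finger_overhang is the distance from the TCP to the fingertips, in m); z points along the fingers, y is the line along which they close (so a half turn about z gives the same grasp; the last joint's range is limited). The gripper opens to 85 mm and grips with 20 to 120 N. Pads are 22 mm wide; open, the fingers measure 114 mm over their backs; the gripper's body (76 mm by 85 mm) begins 54 mm behind the grasp point. The pads swing forward as they close: fully open they stand 13 mm farther back than shut.
Start: joints at [-46.427, 2.303, 4.859, 0, -92.561, -19.12], TCP at [0.248, -0.546, 0.22] pointing down, gripper open.
Joint ranges: [-146.85, 146.85], [-73.84, 115.35], [-62.03, 85.46], [-188.31, 113.3], [-161.28, -10.13], [-171.36, 171.36]. Speed limits (degrees/s): [147.25, 147.25, 172.46, 180, 180, 180].

## Interface

Orientations are given as [roll, pitch, yaw] about the fixed x, y, z axes, in that order (R = Rz(yaw) Ry(pitch) Rx(roll)).
In Python, from plant import telemetry, optics, bot gives the robot as it stands.
- The arm moves only by the tool arm_command, never from a script. Its argument "moves" is text: rows parted by semicolons, each of 7 numbers parted by spaces: the shift along the tool's x, y, z in mm, then the turn, a rotation vector about the tool's x, y, z in rad, then the closure, from 0 (fully open) to 1 (shut). A call has 1 to 8 rows; each row is the pose to reach, as a shift and turn from the pose commanded when the call began, along the tool's axes at that moment; what a row does not reach only later rows make up. A row lasts 1/8 s, in which the tool goes at most 62.5 mm and 10.7 degrees, less where a joint would pass 70% of its speed; a pose out of reach is approached as far as the arm can. A call with a gripper value outside its range is refused whole. The fingers move at their own pace and stop on an object; "squeeze" is the grip in N (left out, the last holds). Time passes only in rows, so rows that repeat a pose let the fingers close. It gives the time, the measured TCP pose, the force, the opening and the grip force at its end, in the units of the state.
- telemetry.get_obs(): the state, without advancing time (a new reading comes with each control period).
- optics.camera(name): name is "scene" or "top"; returns a dict with "img" (384x512x3 uint8, blue, green, red), "K" (3x3 intrinsics, pixels), "origin" and "rotation" of the camera in the world. Camera axes: x right, y down, z forward; pixel columns grow to the right and rows downward; lengths in m; the calibration is good to about 2 mm. A picture is of the moment at which its call begins. There is no depth.
- bot.close_job(): hands the job in; it is judged then, once.
The state is a dict: "time_s": time; "joint_positions": joint angles; "dq": joint speeds; "joint_torque": joint torques, N m; "eef_pos": TCP position; "tool_rot": TCP orientation; "contact_force": force on the tool from outside, world axes, zero at the start; "wrist_torque": the same for the moment, N m; "finger_gap": opening from 0.0 (shut) to 1.0 (fully open); "finger_force": force on a finger pad.
Only numpy, scipy, OpenCV 4.12 (cv2) and the standard library are available. Lean on these libraries where they do the work, as an engineer would, in place of code of your own. Each camera call takes 0.05 s, during which the arm holds its last target. There are 200 camera calls.

## Task

Two grey boxes are screwed to the carving bench: the carving drive's control box, which has a round speed dial on top, and a battery box, which has a carry handle instead. With the fingertips, press in the ribbed edge of the control box's fuse hatch, just once, to release its push-push latch, back away so that it springs up, and watch until it has stayed wide open for a good second; do not push it down again. Leave the battery box's hatch alone, and do not lift or shift the carving, tools and wax jar around.

Things in the scene. Friction and masses are not known exactly. Their poses are not given: they have to be found in the camera images.
- control_box: control box of the carving drive: grey, 160 x 160 x 85 mm, fixed; origin at the centre of its underside, z up. On top a flat black hatch, 95 mm (x) x 70 mm (y) x 6 mm, upper face 98 mm above the bench when shut, with room below to be pressed in; centred at y = -30 mm, hinged at x = +50, free edge with grey ribs at x = -45 mm. Black round speed dial, 36 mm wide, 20 mm high, at (+25, +47) mm
- battery_box: battery box: grey, 160 x 160 x 85 mm, fixed; origin at the centre of its underside, z up. On top a flat black hatch, 95 mm (x) x 70 mm (y) x 6 mm, upper face 98 mm above the bench when shut, with room below to be pressed in; centred at y = -30 mm, hinged at x = +50, free edge with grey ribs at x = -45 mm. Steel carry handle, 31 mm high, along x at y = +50 mm
- fuse_hatch (a joint): hatch of the control box: angle in rad. 0 to 0.01 = shut, latched, level; negative = pressed in (stop at -0.072, the pad then 5.5 mm lower); 1.0 = fully open, where its spring holds it. The latch lets go if pressed beyond about -0.03 (best to the stop) and then allowed to rise, following the finger; pressing an open hatch right down latches it again. Pressing on the ribs takes about 3.5 N, more at the stop
- fuse_hatch_press (a point): point on the upper face of the control box's hatch, mid-width, among the ribs of the thumb pad: 15 mm in from the free edge, 80 mm from the hinge line; moves with the hatch. Its z axis is the outward normal of the face, its x axis points towards the hinge
- fuse_hatch_hinge (a point): middle of the hinge line of the control box's hatch, 95 mm above the bench; y axis along the hinge line
- fuse_hatch_pin (a joint): hidden steel latch pin inside the control box, not to be touched; sideways position in m: 0 while the hatch is latched, -0.008 at rest once released; it passes +0.003 only while an opened hatch is being pushed shut again
- battery_hatch (a joint): hatch of the battery box, the same in size and working: 0 = shut and latched, positive = open
- battery_hatch_press (a point): point on the upper face of the battery box's hatch, mid-width, among the ribs of the thumb pad: 15 mm in from the free edge, 80 mm from the hinge line; moves with the hatch. Its z axis is the outward normal of the face, its x axis points towards the hinge
- figure: loose carved wooden figure standing upright, 62 mm wide, 108 mm high, 0.22 kg; origin at the centre of its underside
- mallet: loose round wooden carving mallet standing on its head, 68 mm wide, 165 mm high; origin at the centre of its underside
- wax_tin: loose round wax jar, 64 mm wide, 50 mm high; origin at the centre of its underside
- chisel: loose wood chisel lying on the bench, 200 mm long, round handle 26 mm thick, flat steel blade; origin on the bench below the middle of it, its x axis runs from handle to tip
Not all that is in view belongs to the job. Leave any orange look-alike of the battery_box alone.

How it is judged:
By the outcome, as a careful person would: the job done as asked, in the order asked, and still so for the second after the job is handed in, with the robot touching nothing.
It also fails if it takes over 32 s, if anything falls off the work surface, if the arm or the gripper's body presses on something with over 40 N, if the wrist force passes 120 N, or if a joint passes its speed limit or range.

## Working session

There is one attempt and no reset: what is moved stays moved. The work goes in short steps, Python scripts to look and compute and a tool call to move; the robot and the scene stay as the last step left them, time stands still between calls to the robot, and variables do not carry over. Pictures are saved under pics/ and viewed, at most 10 in all, crops included, and the job is handed in when it is done.

Besides the shell and the picture viewer there is one more tool, called after "Call:" as a command line: name --argument value ..., lists and objects as JSON in quotes. arm_command: Moves the arm, as the interface text tells. Its arguments: {"type":"object","properties":{"moves":{"type":"string"},"squeeze":{"type":"number"}},"required":["moves"]}

```bash
mkdir -p pics
python3 - <<'E'
from plant import telemetry, optics, bot
import cv2, pickle
o=telemetry.get_obs(); print(o['time_s'],o['eef_pos'],o['tool_rot'],bot.finger_overhang)
for n in("scene","top"):
    c=optics.camera(n); cv2.imwrite(f"pics/{n}0.png",c["img"]); pickle.dump(c,open(n+"0.pkl","wb")); print(n,c["origin"],c["K"].tolist())
E
```

```text
0.0 [ 0.2483251  -0.54581669  0.21885978] [ 1.79897852e+02 -6.57477356e-03 -1.55543388e+02] 0.017
scene [ 1.15008096 -0.89722223  0.92199452] [[383.77545848244404, 0.0, 256.95140423571087], [0.0, 383.77545848244404, 187.89533786629997], [0.0, 0.0, 1.0]]
top [0.30643532 0.03739208 1.39729858] [[472.37863865370065, 0.0, 250.2927891197051], [0.0, 472.37863865370065, 194.62220246859295], [0.0, 0.0, 1.0]]
```

View pics/top0.png

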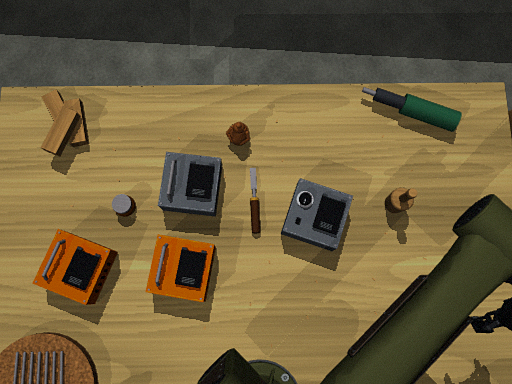

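View pics/scene0.png

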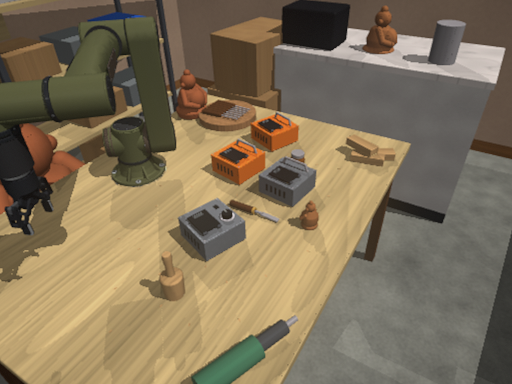

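The top view shows the control box (dial at about pixel (305,200)) with its hatch at about (331,212) and its ribbed edge towards the bottom. The battery box with the handle is at about (190,183). The mallet is at about (402,200) and the chisel at (255,205).

```bash
cat > h.py <<'E'
import numpy as np
def ray(c,u,v,z):
    d=c["rotation"]@np.linalg.inv(c["K"])@[u,v,1]; o=np.array(c["origin"]); return o+d*(z-o[2])/d[2]
def proj(c,p):
    q=c["K"]@(np.array(c["rotation"]).T@(np.array(p)-c["origin"])); return q[:2]/q[2]
E
python3 - <<'E'
import cv2,pickle,numpy as np
from h import *
c=pickle.load(open("top0.pkl","rb")); s=pickle.load(open("scene0.pkl","rb")); im=c["img"]
g=im.max(2); m=np.zeros_like(g); m[185:240,312:356]=(g[185:240,312:356]<48)*255
cs,_=cv2.findContours(cv2.morphologyEx(m,cv2.MORPH_CLOSE,np.ones((5,5))),cv2.RETR_EXTERNAL,cv2.CHAIN_APPROX_NONE)
k=max(cs,key=cv2.contourArea); r=cv2.minAreaRect(k); print(r)
b=cv2.boxPoints(r); P=np.array([ray(c,u,v,.098) for u,v in b]); print(P.round(4)); print(np.linalg.norm(P-np.roll(P,-1,0),axis=1))
d=ray(c,305,200,.105); print("dial",d)
ctr=P.mean(0); print("ctr",ctr)
v=cv2.resize(im[160:270,260:430],None,fx=4.5,fy=4.5,interpolation=cv2.INTER_CUBIC)
cv2.polylines(v,[((b-[260,160])*4.5).astype(int)],True,(0,0,255),1); cv2.imwrite("pics/crop.png",v)
print("scene px", [proj(s,p).round(1).tolist() for p in P])
w=cv2.resize(s["img"][190:265,165:265],None,fx=6,fy=6,interpolation=cv2.INTER_CUBIC)
cv2.polylines(w,[((np.array([proj(s,p) for p in P])-[165,190])*6).astype(int)],True,(0,0,255),1)
cv2.imwrite("pics/crop2.png",w)
E
```

```text
((329.1170959472656, 215.37908935546875), (26.148239135742188, 38.29387283325195), 17.52556800842285)Traceback (most recent call last):
  File "<stdin>", line 7, in <module>
  File "h.py", line 3, in ray
    d=c["rotation"]@np.linalg.inv(c["K"])@[u,v,1]; o=np.array(c["origin"]); return o+d*(z-o[2])/d[2]
                                                                                                ~^^^
IndexError: invalid index to scalar variable.
```

Rotation is given as roll, pitch, yaw in degrees.

```bash
cat > h.py <<'E'
import numpy as np
from scipy.spatial.transform import Rotation as R
def rot(c): return R.from_euler("xyz",c["rotation"],degrees=True).as_matrix()
def ray(c,u,v,z):
    d=rot(c)@np.linalg.inv(c["K"])@[u,v,1]; o=np.array(c["origin"]); return o+d*(z-o[2])/d[2]
def proj(c,p):
    q=c["K"]@(rot(c).T@(np.array(p)-c["origin"])); return q[:2]/q[2]
E
python3 - <<'E'
import cv2,pickle,numpy as np
from h import *
c=pickle.load(open("top0.pkl","rb")); s=pickle.load(open("scene0.pkl","rb")); im=c["img"]
g=im.max(2); m=np.zeros_like(g); m[185:240,312:356]=(g[185:240,312:356]<48)*255
cs,_=cv2.findContours(cv2.morphologyEx(m,cv2.MORPH_CLOSE,np.ones((5,5))),cv2.RETR_EXTERNAL,cv2.CHAIN_APPROX_NONE)
k=max(cs,key=cv2.contourArea); r=cv2.minAreaRect(k); print(r)
b=cv2.boxPoints(r); P=np.array([ray(c,u,v,.098) for u,v in b]); print(P.round(4)); print(np.linalg.norm(P-np.roll(P,-1,0),axis=1))
d=ray(c,305,200,.105); print("dial",d)
ctr=P.mean(0); print("ctr",ctr)
v=cv2.resize(im[160:270,260:430],None,fx=4.5,fy=4.5,interpolation=cv2.INTER_CUBIC)
cv2.polylines(v,[((b-[260,160])*4.5).astype(int)],True,(0,0,255),1); cv2.imwrite("pics/crop.png",v)
print("scene px", [proj(s,p).round(1).tolist() for p in P])
w=cv2.resize(s["img"][190:265,165:265],None,fx=6,fy=6,interpolation=cv2.INTER_CUBIC)
cv2.polylines(w,[((np.array([proj(s,p) for p in P])-[165,190])*6).astype(int)],True,(0,0,255),1)
cv2.imwrite("pics/crop2.png",w)
E
```

```text
((329.1170959472656, 215.37908935546875), (26.148239135742188, 38.29387283325195), 17.52556800842285)
[[ 0.4694 -0.1457  0.098 ]
 [ 0.5722 -0.1824  0.098 ]
 [ 0.5487 -0.2514  0.098 ]
 [ 0.4466 -0.2137  0.098 ]]
[0.10912582 0.0728986  0.10884209 0.07175788]
dial [ 0.55198731 -0.13170404  0.105     ]
ctr [ 0.50921953 -0.19832856  0.098     ]
scene px [[202.9, 206.7], [221.6, 223.3], [202.5, 233.8], [184.6, 216.1]]
```

View pics/crop.png

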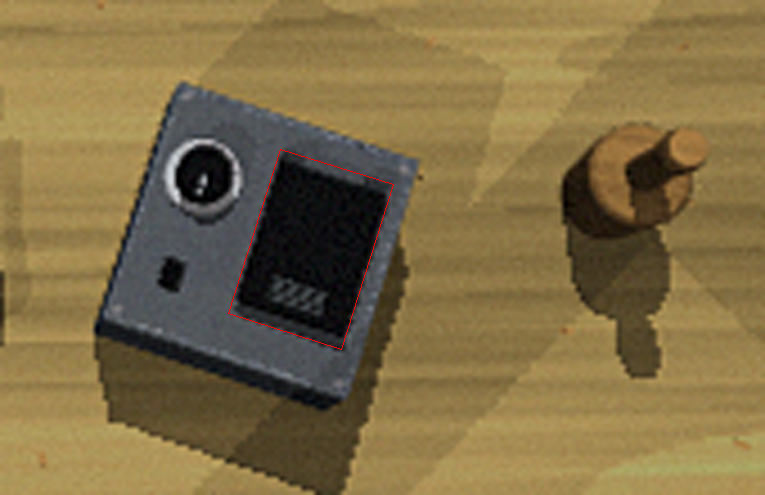

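View pics/crop2.png

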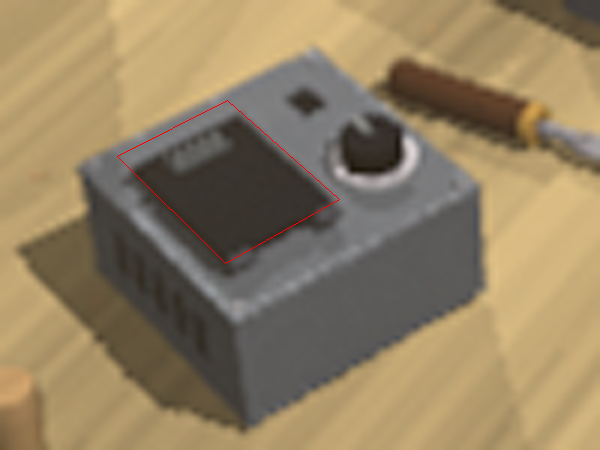

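The ribs lie at about top pixel (326.7,225.8) and scene pixel (198.3,215). The front part of the red outline includes shadow, so I use the ribs directly.

Run:
```python
import pickle,numpy as np
from h import *
from plant import telemetry,bot
c=pickle.load(open("top0.pkl","rb")); s=pickle.load(open("scene0.pkl","rb"))
print("ribs",ray(c,326.4,225.6,.098),ray(s,198.3,215,.098))
# box top corners z=.085, crop px in top view
B=[ray(c,260+x/4.5,160+y/4.5,.085) for x,y in((180,85),(418,160),(337,400),(97,325))]
B=np.array(B);print(B.round(4),np.linalg.norm(B-np.roll(B,-1,0),axis=1))
o=B.mean(0); f=(B[0]+B[1]-B[2]-B[3]); yaw=np.arctan2(f[1],f[0]); print("yaw",np.degrees(yaw))
L=lambda x,y:o[:2]+np.array([[np.cos(yaw),-np.sin(yaw)],[np.sin(yaw),np.cos(yaw)]])@[x,y]
press=L(-30,-30) if 0 else L(-.030,-.030); print("press",press,"dial",L(.025,.047))
ob=telemetry.get_obs(); T=R.from_euler("xyz",ob["tool_rot"],degrees=True).as_matrix(); print(T.round(3))
tgt=np.r_[press,.098+.017+.05]; print("tool shift mm",T.T@(tgt-ob["eef_pos"])*1000)
```

```text
ribs [ 0.48023324 -0.18928358  0.098     ] [ 0.48232323 -0.18727351  0.098     ]
[[ 0.6174 -0.1224  0.085 ]
 [ 0.5668 -0.271   0.085 ]
 [ 0.4166 -0.2121  0.085 ]
 [ 0.4651 -0.0653  0.085 ]] [0.15697494 0.16136443 0.15459362 0.16261663]
yaw -20.98650269978898
press [ 0.47771754 -0.18493895] dial [ 0.55664651 -0.1327449 ]
[[-0.91  -0.414 -0.001]
 [-0.414  0.91   0.001]
 [ 0.     0.002 -1.   ]]
tool shift mm [-358.25884323  233.48225053   54.30396348]
```

Call:
arm_command --moves "-20 13 0 0 0 0.05 1; -70 45 0 0 0 0.2 1; -125 80 0 0 0 0.35 1; -180 116 0 0 0 0.5 1; -235 151 0 0 0 0.65 1; -285 184 0 0 0 0.777 1; -330 212 10 0 0 0.777 1; -358 231 20 0 0 0.777 1" --squeeze 20

```text
time_s: 1.1
eef_pos: [0.4796, -0.1851, 0.1991]
tool_rot: [180.0, -0.0, 160.1]
contact_force: [1.0, -0.6, 0.4]
finger_gap: 0.001
finger_force: 0.0
```

Call:
arm_command --moves "0 0 10 0 0 0 1; 0 0 20 0 0 0 1; 0 0 28 0 0 0 1; 0 0 28 0 0 0 1; 0 0 28 0 0 0 1"

```text
time_s: 1.72
eef_pos: [0.4786, -0.1883, 0.1724]
tool_rot: [180.0, 0.0, 159.9]
contact_force: [-0.4, 0.3, 0.7]
finger_gap: 0.002
finger_force: 0.0
```

Run:
```python
import cv2,pickle
from h import *
from plant import telemetry,optics
ob=telemetry.get_obs(); print(ob)
s=optics.camera("scene"); w=cv2.resize(s["img"][140:270,140:280],None,fx=4.5,fy=4.5,interpolation=cv2.INTER_CUBIC); cv2.imwrite("pics/s1.png",w)
T=R.from_euler("xyz",ob["tool_rot"],degrees=True).as_matrix(); print(T.round(3))
print(T.T@(np.array([.479,-.187,.098+.017])-ob["eef_pos"])*1000)
```

```text
{'time_s': 1.725, 'joint_positions': array([ 1.00099580e+00, -1.09789177e+01, -1.26374268e+01,  1.31535051e-02,
       -8.83073254e+01, -1.11119150e+02]), 'dq': array([ 0.20129067, -0.17498187,  0.36074664,  0.03225722, -0.07403667,
       -0.05668647]), 'joint_torque': array([-2.16161320e-02, -2.47761744e+01,  3.43945098e+01,  6.86620831e+00,
        6.96688403e-04,  1.33401252e-03]), 'eef_pos': array([ 0.47858556, -0.18825013,  0.17236709]), 'tool_rot': array([1.79999955e+02, 3.66080200e-02, 1.59882231e+02]), 'contact_force': array([-0.38696106,  0.30236624,  0.73065647]), 'wrist_torque': array([-0.0267406 ,  0.02698519, -0.02445849]), 'finger_force': 0.0, 'finger_gap': 0.0017058272503471701}
[[-0.939  0.344  0.001]
 [ 0.344  0.939 -0.   ]
 [-0.001  0.    -1.   ]]
[ 0.07748771  1.31636067 57.3670486 ]
```

View pics/s1.png

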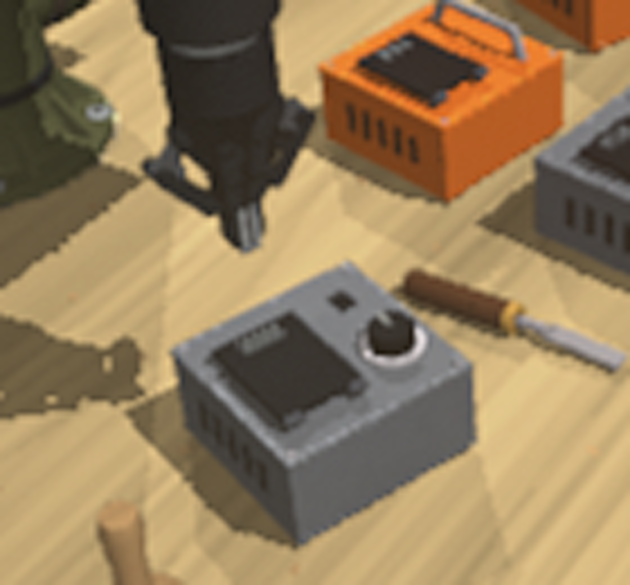

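The closed fingertips (crop (243,245)) hang above the ribs (262,338), well clear of the dial. The next step is to descend.

Call:
arm_command --moves "0 0 15 0 0 0 1; 0 1 30 0 0 0 1; 0 1 44 0 0 0 1; 0 1 50 0 0 0 1; 0 1 50 0 0 0 1; 0 1 50 0 0 0 1"

```text
time_s: 2.52
eef_pos: [0.4793, -0.1868, 0.1225]
tool_rot: [180.0, 0.0, 159.9]
contact_force: [-0.6, 0.1, 0.2]
finger_gap: 0.001
finger_force: 0.0
```

Call:
arm_command --moves "0 0 2 0 0 0 1; 0 0 4 0 0 0 1; 0 0 5 0 0 0 1; 0 0 5 0 0 0 1"

```text
time_s: 3.02
eef_pos: [0.4789, -0.1867, 0.1168]
tool_rot: [-180.0, -0.0, 159.9]
contact_force: [0.1, 0.9, 0.8]
finger_gap: -0.001
finger_force: 0.0
```

Call:
arm_command --moves "0 0 2 0 0 0 1; 0 0 4 0 0 0 1; 0 0 4 0 0 0 1"

```text
time_s: 3.4
eef_pos: [0.4788, -0.1867, 0.1126]
tool_rot: [-180.0, -0.0, 159.9]
contact_force: [-0.1, -0.1, 1.3]
finger_gap: 0.003
finger_force: 0.0
```

Call:
arm_command --moves "0 0 1 0 0 0 1; 0 0 2 0 0 0 1; 0 0 2 0 0 0 1"

```text
time_s: 3.78
eef_pos: [0.4789, -0.1867, 0.1108]
tool_rot: [180.0, -0.0, 159.9]
contact_force: [-0.7, -0.3, -0.5]
finger_gap: -0.002
finger_force: 0.0
```

Call:
arm_command --moves "0 0 1 0 0 0 1; 0 0 2 0 0 0 1; 0 0 2 0 0 0 1"

```text
time_s: 4.15
eef_pos: [0.4789, -0.1867, 0.1087]
tool_rot: [-180.0, -0.0, 159.9]
contact_force: [0.4, 0.5, -0.3]
finger_gap: 0.003
finger_force: 0.0
```

Run:
```python
import cv2
from h import *
from plant import telemetry,optics
s=optics.camera("scene"); w=cv2.resize(s["img"][180:270,150:260],None,fx=6,fy=6,interpolation=cv2.INTER_CUBIC); cv2.imwrite("pics/s2.png",w)
ob=telemetry.get_obs(); print(ob["eef_pos"],ob["contact_force"],proj(s,ob["eef_pos"]-[0,0,.017]))
```

```text
[ 0.47894449 -0.18675722  0.10883136] [0.22426813 0.39002187 0.03733487] [197.78988807 215.99269253]
```

View pics/s2.png

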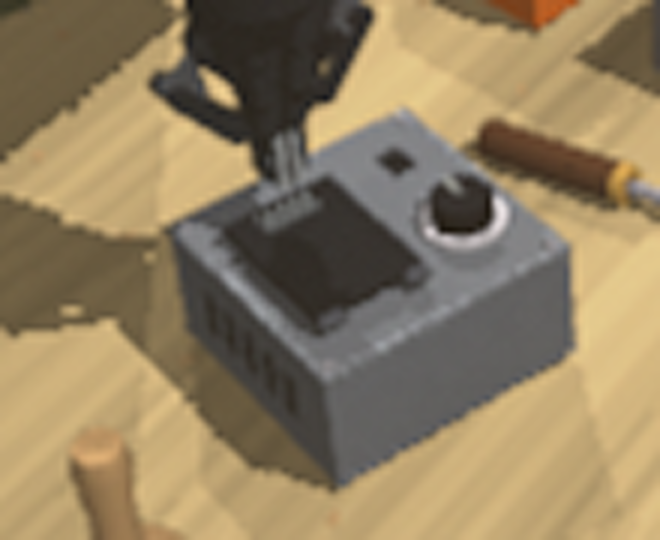

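The tip shows at crop (285,195), about 3 px above where the model puts it (287,216), and there is no contact yet. I check the bias against the earlier pose and take a top view.

Run:
```python
import cv2,pickle
from h import *
from plant import telemetry,optics
s=pickle.load(open("scene0.pkl","rb"))
for p in ([.4786,-.1883,.1724],[.4789,-.1867,.1088]):
    for o in (0,.005,.01,.017): print(p[2],o,proj(s,np.array(p)-[0,0,o]).round(1))
print("ribs exp",proj(s,[.479,-.187,.098]),"1cm toward robot",proj(s,[.4696,-.1834,.098]))
c=optics.camera("top"); cv2.imwrite("pics/t2.png",cv2.resize(c["img"][160:270,260:390],None,fx=5,fy=5,interpolation=cv2.INTER_CUBIC))
```

```text
0.1724 0 [194.6 197. ]
0.1724 0.005 [194.8 198.3]
0.1724 0.01 [194.9 199.5]
0.1724 0.017 [195.2 201.2]
0.1088 0 [197.2 212.1]
0.1088 0.005 [197.4 213.2]
0.1088 0.01 [197.6 214.4]
0.1088 0.017 [197.8 216. ]
ribs exp [197.54863438 214.62233019] 1cm toward robot [195.96712657 213.07214022]
```

View pics/t2.png

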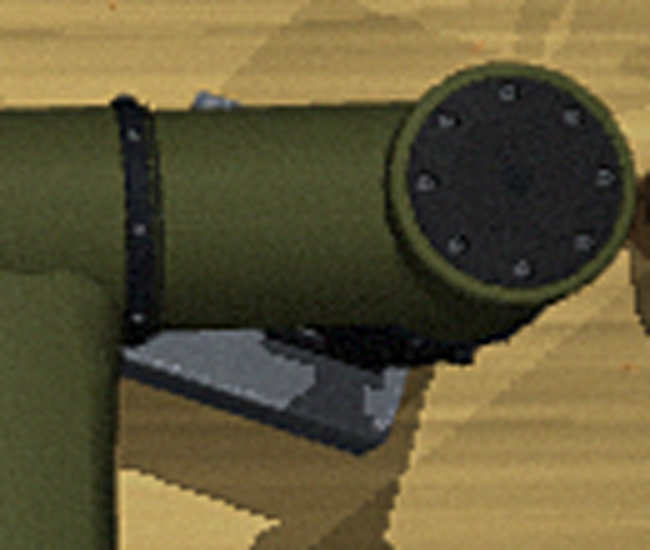

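The top view is blocked by the arm. In the scene view the tip lines up sideways but looks higher than modelled, so I keep feeling downward in small steps. The spring (3.5 N, then a stop) will tell the hatch from rigid metal.

Call:
arm_command --moves "0 0 1 0 0 0 1; 0 0 2 0 0 0 1; 0 0 2 0 0 0 1"

```text
time_s: 4.62
eef_pos: [0.4789, -0.1867, 0.1067]
tool_rot: [180.0, -0.0, 159.9]
contact_force: [-0.2, -0.4, 0.2]
finger_gap: -0.001
finger_force: 0.0
```

Call:
arm_command --moves "0 0 1 0 0 0 1; 0 0 2 0 0 0 1; 0 0 2 0 0 0 1"

```text
time_s: 5.0
eef_pos: [0.4789, -0.1867, 0.1047]
tool_rot: [180.0, -0.0, 159.9]
contact_force: [0.9, 0.3, 0.3]
finger_gap: 0.001
finger_force: 0.0
```

Call:
arm_command --moves "0 0 1 0 0 0 1; 0 0 2 0 0 0 1; 0 0 2 0 0 0 1"

```text
time_s: 5.38
eef_pos: [0.4789, -0.1867, 0.1028]
tool_rot: [180.0, -0.0, 159.9]
contact_force: [-1.2, -0.1, -0.5]
finger_gap: -0.001
finger_force: 0.0
```

Run:
```python
import cv2
from h import *
from plant import telemetry,optics
s=optics.camera("scene"); o=telemetry.get_obs()["eef_pos"]
w=cv2.resize(s["img"][190:240,165:235],None,fx=11,fy=11,interpolation=cv2.INTER_CUBIC); w=cv2.convertScaleAbs(w,alpha=1.8,beta=10)
for d,col in((0,(0,255,0)),(.017,(0,0,255))):
    q=(proj(s,o-[0,0,d])-[165,190]+.5)*11; cv2.circle(w,tuple(q.astype(int)),4,col,1); print(q)
cv2.imwrite("pics/s3.png",w)
```

```text
[362.08811443 263.58442759]
[368.41610171 306.54714567]
```

View pics/s3.png

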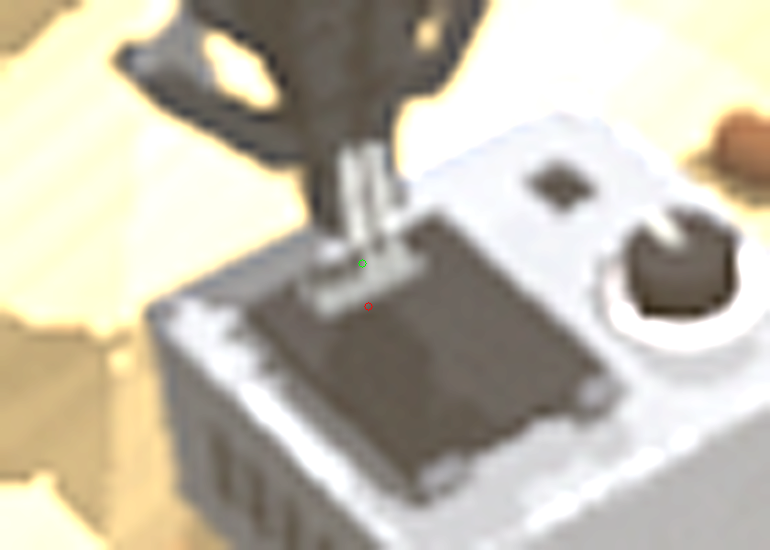

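Run:
```python
import cv2,pickle
from h import *
s=pickle.load(open("scene0.pkl","rb"));t=pickle.load(open("top0.pkl","rb"))
for z in(.086,.098,.11,.12): print(z,ray(s,196.8,211.3,z).round(4))
p=np.array([.2483,-.5458,.2189]); y=np.array([-.414,.91,0])
for d in(0,.017):
    for k in(-.0425,.0425): print(d,k,proj(s,p+y*k-[0,0,d]).round(1),proj(t,p+y*k-[0,0,d]).round(1))
w=cv2.resize(s["img"][120:250,0:100],None,fx=4.5,fy=4.5,interpolation=cv2.INTER_CUBIC)
for d,col in((0,(0,255,0)),(.017,(0,0,255))):
    for k in(-.0425,.0425):
        q=(proj(s,p+y*k-[0,0,d])-[0,120]+.5)*4.5; cv2.circle(w,tuple(q.astype(int)),4,col,1)
cv2.imwrite("pics/s4.png",cv2.convertScaleAbs(w,alpha=1.8,beta=10))
```

```text
0.086 [ 0.4564 -0.1644  0.086 ]
0.098 [ 0.4664 -0.1749  0.098 ]
0.11 [ 0.4763 -0.1854  0.11  ]
0.12 [ 0.4846 -0.1942  0.12  ]
0 -0.0425 [ 34.2 239.7] [500.2 303.7]
0 0.0425 [ 51.6 218.3] [470.3 319.1]
0.017 -0.0425 [ 36.6 244.3] [496.6 303.6]
0.017 0.0425 [ 53.7 222.8] [467.1 318.7]
```

View pics/s4.png

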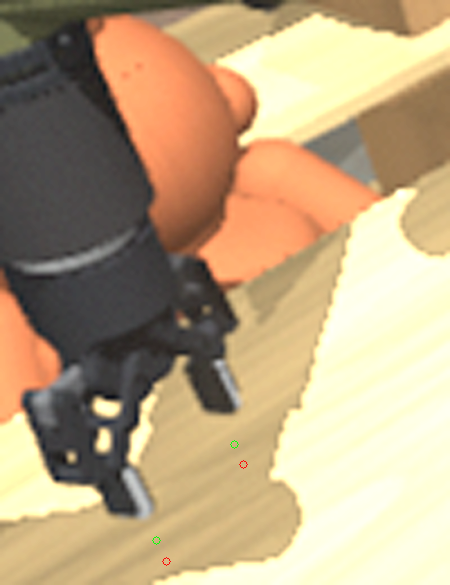

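The start picture gives the same result. The fingertips sit about 25 mm higher than the reported TCP implies when open, and 10–12 mm above it when shut, with the lateral position right. So contact should come near a reported z of 0.087, and I continue down while watching the force.

Call:
arm_command --moves "0 0 2 0 0 0 1; 0 0 4 0 0 0 1; 0 0 6 0 0 0 1; 0 0 8 0 0 0 1; 0 0 8 0 0 0 1"

```text
time_s: 6.05
eef_pos: [0.4788, -0.1867, 0.0946]
tool_rot: [-180.0, -0.0, 159.9]
contact_force: [0.4, -0.6, 0.2]
finger_gap: 0.002
finger_force: 0.0
```

Call:
arm_command --moves "0 0 1 0 0 0 1; 0 0 2 0 0 0 1; 0 0 3 0 0 0 1; 0 0 3 0 0 0 1"

```text
time_s: 6.55
eef_pos: [0.4789, -0.1867, 0.0917]
tool_rot: [-180.0, -0.0, 159.9]
contact_force: [-0.2, -0.6, 0.6]
finger_gap: 0.003
finger_force: 0.0
```

Call:
arm_command --moves "0 0 1 0 0 0 1; 0 0 2 0 0 0 1; 0 0 3 0 0 0 1; 0 0 3 0 0 0 1"

```text
time_s: 7.05
eef_pos: [0.4789, -0.1867, 0.0888]
tool_rot: [180.0, -0.0, 159.9]
contact_force: [0.3, -0.1, -0.4]
finger_gap: -0.003
finger_force: 0.0
```

Call:
arm_command --moves "0 0 1 0 0 0 1; 0 0 2 0 0 0 1; 0 0 2 0 0 0 1"

```text
time_s: 7.42
eef_pos: [0.479, -0.1868, 0.0871]
tool_rot: [180.0, 0.0, 159.9]
contact_force: [0.2, 0.2, 2.8]
finger_gap: -0.001
finger_force: 1.0
```

Contact at about z = 0.088, as predicted. Now press on towards the stop.

Call:
arm_command --moves "0 0 1 0 0 0 1; 0 0 2 0 0 0 1; 0 0 3 0 0 0 1; 0 0 3 0 0 0 1"

```text
time_s: 7.92
eef_pos: [0.479, -0.1867, 0.0838]
tool_rot: [180.0, -0.0, 159.9]
contact_force: [-2.2, 1.2, 3.4]
finger_gap: 0.0
finger_force: 1.7
```

Call:
arm_command --moves "0 0 1 0 0 0 1; 0 0 2 0 0 0 1; 0 0 2 0 0 0 1"

```text
time_s: 8.3
eef_pos: [0.479, -0.1867, 0.0818]
tool_rot: [180.0, -0.0, 159.9]
contact_force: [-1.8, 1.4, 3.5]
finger_gap: -0.003
finger_force: 1.7
```

Call:
arm_command --moves "0 0 1 0 0 0 1; 0 0 1 0 0 0 1"

```text
time_s: 8.55
eef_pos: [0.479, -0.1868, 0.0812]
tool_rot: [-180.0, 0.0, 159.9]
contact_force: [-3.2, 1.8, 5.8]
finger_gap: 0.004
finger_force: 2.6
```

Call:
arm_command --moves "0 0 1 0 0 0 1; 0 0 1 0 0 0 1"

```text
time_s: 8.8
eef_pos: [0.4791, -0.1868, 0.081]
tool_rot: [-180.0, 0.0, 159.9]
contact_force: [-5.2, 2.9, 9.0]
finger_gap: 0.002
finger_force: 4.7
```

At the stop (9 N, no more travel). Back away up and away from the hinge.

Call:
arm_command --moves "0 0 -4 0 0 0 1; 2 0 -10 0 0 0 1; 12 0 -22 0 0 0 1; 28 0 -40 0 0 0 1; 45 0 -65 0 0 0 1; 60 0 -95 0 0 0 1; 70 0 -125 0 0 0 1; 75 0 -150 0 0 0 1"

```text
time_s: 9.8
eef_pos: [0.4075, -0.1607, 0.2313]
tool_rot: [180.0, 0.0, 160.0]
contact_force: [1.4, 0.3, -0.1]
finger_gap: 0.0
finger_force: 0.0
```

Call:
arm_command --moves "0 0 -20 0 0 0 1; 0 0 -40 0 0 0 1; 0 0 -40 0 0 0 1; 0 0 -40 0 0 0 1; 0 0 -40 0 0 0 1; 0 0 -40 0 0 0 1; 0 0 -40 0 0 0 1; 0 0 -40 0 0 0 1"

```text
time_s: 10.8
eef_pos: [0.4085, -0.161, 0.2698]
tool_rot: [-180.0, -0.0, 159.9]
contact_force: [-0.2, -0.8, -0.7]
finger_gap: 0.0
finger_force: 0.0
```

Run:
```python
import cv2
from plant import telemetry,optics
s=optics.camera("scene"); cv2.imwrite("pics/s5.png",cv2.resize(s["img"][120:280,130:330],None,fx=3.5,fy=3.5,interpolation=cv2.INTER_CUBIC))
```

```text
(no output)
```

View pics/s5.png

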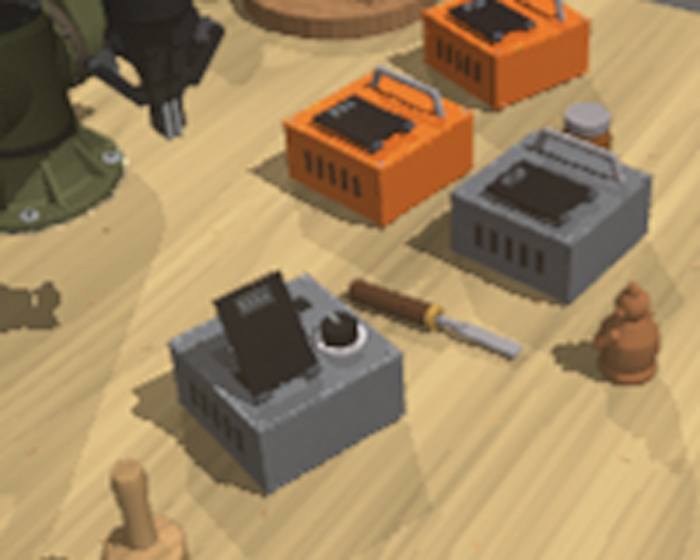

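The hatch stands wide open (crop (265,330)), everything else is undisturbed and the gripper is clear. I watch for another second before handing in.

Call:
arm_command --moves "0 0 0 0 0 0 1; 0 0 0 0 0 0 1; 0 0 0 0 0 0 1; 0 0 0 0 0 0 1; 0 0 0 0 0 0 1; 0 0 0 0 0 0 1; 0 0 0 0 0 0 1; 0 0 0 0 0 0 1"

```text
time_s: 11.85
eef_pos: [0.4085, -0.161, 0.2699]
tool_rot: [180.0, -0.0, 159.9]
contact_force: [-0.3, -0.1, 0.4]
finger_gap: 0.001
finger_force: 0.0
```

Run:
```python
import cv2,numpy as np
from plant import telemetry,optics,bot
s=optics.camera("scene"); a=cv2.imread("pics/s5.png"); b=cv2.resize(s["img"][120:280,130:330],None,fx=3.5,fy=3.5,interpolation=cv2.INTER_CUBIC)
d=np.abs(a[250:500,150:420].astype(int)-b[250:500,150:420]).max(2); n=(d>40).sum(); print(n,telemetry.get_obs()["time_s"])
if n<300: print(bot.close_job())
```

```text
0 11.9
the job is handed in; nothing more can be done
None
```

I pressed the control box's fuse hatch once to its stop and backed away; it sprang wide open, the camera showed no change over the next second with nothing else disturbed, and I handed the job in at about 12 s.

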